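Unload the craft-room engraver and shut its guard

ROBOT

A 6-joint arm with a two-finger parallel gripper is mounted at the origin on the work surface. World frame = base frame: x ahead of the robot, y to its left, z up, the work surface at z = 0. Lengths are in m, angles in rad, forces in N, time in s.
With the tool pointing down it reaches from about 0.375 to 0.975 m from the base axis. Payload 3.8 kg.
Tool frame: the origin (TCP) lies at the very end of the fingers, on their centre line; the grasp point (between the pads) lies 19 mm behind it; z points along the fingers, y is the line along which they close (so a half turn about z gives the same grasp; the last joint's range is limited). The gripper opens to 85 mm and grips with 20 to 120 N. Pads are 22 mm wide; open, the fingers measure 114 mm over their backs; the gripper's body (76 mm by 85 mm) begins 54 mm behind the grasp point. The pads swing forward as they close: fully open they stand 13 mm farther back than shut.
Start: joints at [-1.204, 0.264, 1.604, -0, 1.274, -0.037], TCP at [0.265, -0.621, 0.203] pointing down, gripper open.
Joint ranges: [-2.63, 2.63], [-0.94, 2.18], [0.31, 2.57], [-1.31, 4.45], [0, 2.66], [-2.55, 2.55]. Speed limits (rad/s): [2.57, 2.57, 3.14, 3.14, 3.14, 3.14].

INTERFACE

Orientations are given as a rotation vector (axis times angle).
In Python, from workcell import * gives the robot as it stands.
- The arm moves only by the shell command python3 -m crank 'ROWS' [OPENING] [FORCE]. ROWS is JSON, a list that holds one entry, the list of rows, each a list of 6 numbers: the shift along the tool's x, y, z in cm, then the turn, a rotation vector about the tool's x, y, z in rad. In form: [[[dx, dy, dz, ax, ay, az], ...]]. A call has 1 to 8 rows; each row shifts and turns the commanded pose from where the row before left it, along the tool's axes as they then stand; what a row does not reach is not made up. A row lasts 1/12 s, in which the tool goes at most 41.7 mm and 7.16 degrees, less where a joint would pass 70% of its speed; a pose out of reach is approached as far as the arm can. A call with a gripper value outside its range is refused whole. OPENING is the finger opening in cm, from 0 to 8.54, set as the call begins (- or left out, the last holds). The fingers move at their own pace and stop on an object; FORCE is the grip in N (left out, the last holds). Time passes only in rows, so rows that do not move let the fingers close. It gives the time, the measured TCP pose, the force, the opening and the grip force at its end, in the units of the state.
- read_state(): the state, without advancing time (a new reading comes with each control period).
- read_camera(name): name is "side" or "top"; returns the picture (420x560x3 uint8, blue, green, red); there is no depth.
- camera_model(name): a dict with "camera_matrix" (3x3 intrinsics, pixels), "R" (3x3) and "t" (3): a world point X has camera coordinates R X + t. Camera axes: x right, y down, z forward; pixel columns grow to the right and rows downward; lengths in m; the calibration is good to about 2 mm. A picture is of the moment at which its call begins. camera_model takes no time and is no camera call.
- finish_job(): hands the job in; it is judged then, once.
The state is a dict: "time": time; "q": joint angles; "joint_vel": joint speeds; "joint_torque": joint torques, N m; "tool_pos": TCP position; "tcp_rot": TCP orientation; "wrist_force": force on the tool from outside, world axes, zero at the start; "torque": the same for the moment, N m; "width": opening from 0.0 (shut) to 1.0 (fully open); "grip_force": force on a finger pad.
Only numpy, scipy, OpenCV 4.12 (cv2) and the standard library are available. Lean on these libraries where they do the work, as an engineer would, in place of code of your own. Each camera call takes 0.05 s, during which the arm holds its last target. There are 200 camera calls.

TASK

The engraver has finished a stamp: slide its amber guard door fully open, lift the wooden-handled stamp out and set it down gently, standing upright, in the blue tray. Then slide the guard fully shut again, leaving the glue, scissors and picture frame where they are.

Things in the scene. Friction and masses are not known exactly. Their poses are not given: they have to be found in the camera images.
- engraver: White desktop engraver, 310 (x) x 420 (y) x 215 mm high, fixed. Origin: centre of its underside, on the table. Seen from the robot its x points away (front faces robot), y left, z up. Its front slopes up towards the back at 30 degrees from horizontal, from x=-150, z=70 to x=70, z=197 mm. Inside: flat bed 60 mm above the table, front wall to x=-143, side walls from y=+-199, rear housing from x=72.
- opening (a point): Centre of the opening in the engraver's sloping face (its right part, closed by the guard), at engraver x=-40, y=-95, z=133.5 mm. 180 mm wide along y, about 210 mm along the slope between two track rails that stand 14 mm proud of the face. Left of it a fixed white panel. Axes as the engraver's.
- lamp (a point): Middle of the lamp bar, 28 mm thick, 400 mm long along engraver y, at engraver x=0, 325 mm above the table, on thin arms from the rear at y=+-191 mm. A vertical gripper over the guard handle or stamp hits it; a tool leaning 30 degrees, square to the sloping face (pointing along engraver +x and down), passes in front of it.
- guard (a joint): Travel in m of the amber see-through guard door: 0 fully shut, 0.18 fully open. It opens along engraver +y (left seen from the robot), level, over the fixed panel; starts shut or up to 20 mm ajar. Friction about 2 N; stays where left. Panel 190 mm wide (y), 212 mm along the slope, 6 mm thick, outer face 12 mm proud of the sloping face.
- guard_grip (a point): Grip point in the guard's black handle, a fin square to the sloping panel: 14 mm thick (along engraver y), 50 mm long up the slope, 43 mm high off the panel. Point at mid-thickness and mid-length, 24 mm off the panel, 19 mm below the fin's outer edge; at engraver x=-32, y=-95+travel, z=180 mm. Axes as the engraver's.
- stamp: Loose stamp, 60 g: base 46 x 36 x 12 mm (red underside, light wood) with a round upright wooden handle 22 mm in diameter reaching 58 mm above the underside. Origin: centre of the underside; z is up along the handle. It starts upright on the engraver's bed behind the guard, at engraver x -40 to 15, y -115 to -75 mm, any yaw.
- stamp_knob (a point): Point on the axis of the stamp's round handle, 38 mm above its underside: a good height to grip.
- tray: Blue open tray fixed on the table, 160 (x) x 140 (y) x 30 mm high, walls and floor 5 mm thick. Origin: centre of its underside; z up.
- glue: White glue bottle with orange cap, 38 mm in diameter, 100 mm tall, loose, upright; origin: centre of its underside. Leave alone.
- scissors: Scissors with pink handles lying flat, about 170 x 80 x 9 mm, loose; origin at the pivot at table height, x towards the tips. Leave alone.
- frame: White open picture frame box lying flat, 140 (x) x 180 (y) x 30 mm, loose; origin: centre of its underside. Leave alone.
There are look-alikes about, which are no part of the job. Several things have the shape of the tray; the one meant has the colours described above.

How it is judged:
On the way, in this order (a step that is already met when the one before it is completed fails the run):
1. the guard is slid open, at least 150 of its 180 mm (value of joint guard above 0.15 m), for 0.2 s.
2. the stamp stands upright on the tray's floor, let go, while the guard is still open (x of stamp in the frame of tray between -0.06 and 0.06 m and y of stamp in the frame of tray between -0.05 and 0.05 m and z of stamp in the frame of tray below 0.012 m and angle between stamp's own z axis and vertical below 0.15 rad and contact force between the fingers and stamp below 0.1 N and value of joint guard above 0.05 m), for 0.2 s.
At the end, for the whole second after the job is handed in: The guard is shut to within 8 mm and at rest; the stamp stands upright (within 0.15 rad) and still on the tray's floor, its centre within 60 mm (x) and 50 mm (y) of the tray's centre (x of stamp in the frame of tray between -0.06 and 0.06 m and y of stamp in the frame of tray between -0.05 and 0.05 m and z of stamp in the frame of tray below 0.012 m and angle between stamp's own z axis and vertical below 0.15 rad and value of joint guard below 0.008 m and linear speed of stamp below 0.02 m/s and velocity of joint guard below 0.01 m/s); the robot touches nothing.
It fails at once if the stamp is dropped or knocked (it moves faster than 0.6 m/s while not gripped) (linear speed of stamp above 0.6 m/s and contact force between the fingers and stamp below 0.5 N).
It fails at once if the glue bottle is moved by more than 20 mm (distance of glue from where it was at the start of the episode above 0.02 m).
It fails at once if the pair of scissors is moved by more than 20 mm (distance of scissors from where it was at the start of the episode above 0.02 m).
It fails at once if the picture frame is moved by more than 20 mm (distance of frame from where it was at the start of the episode above 0.02 m).
It also fails if it takes over 66 s, if anything falls off the work surface, if the arm or the gripper's body presses on something with over 40 N, if the wrist force passes 120 N, or if a joint passes its speed limit or range.

## Working session

There is one attempt and no reset: what is moved stays moved. The work goes in short steps, Python scripts to look and compute and a shell command to move; the robot and the scene stay as the last step left them, time stands still between calls to the robot, and variables do not carry over. Pictures are saved under pics/ and viewed, at most 10 in all, crops included, and the job is handed in when it is done.

```bash
mkdir -p pics; ls; python3 - <<'E'
from workcell import *
import cv2
for n in("side","top"):
    cv2.imwrite(f"pics/{n}0.png",read_camera(n)); m=camera_model(n); print(n,m["camera_matrix"],m["R"],m["t"])
print(read_state())
E
```

```text
pics
side [[447.79839402   0.         280.83303805]
 [  0.         447.79839402 210.83392598]
 [  0.           0.           1.        ]] [[ 7.15980921e-01 -6.98119842e-01  7.76338500e-05]
 [-4.17670886e-01 -4.28445907e-01 -8.01239749e-01]
 [ 5.59394629e-01  5.73639948e-01 -5.98343429e-01]] [-0.47314559  0.28748524  1.27100409]
top [[461.96984549   0.         281.29745311]
 [  0.         461.96984549 208.32659718]
 [  0.           0.           1.        ]] [[ 0.01454531 -0.99989247  0.00186412]
 [-0.998717   -0.0146186  -0.04848355]
 [ 0.04850558 -0.00115652 -0.99882224]] [-0.1782203   0.47840369  1.30978998]
{'time': 0.1, 'q': array([-1.20388869e+00,  2.64699503e-01,  1.60523854e+00, -2.38442620e-05,
        1.27367985e+00, -3.69148052e-02]), 'joint_vel': array([ 2.19516417e-05, -1.07046087e-03, -3.73832753e-03,  7.45919294e-04,
       -2.66963173e-04,  1.59468868e-04]), 'joint_torque': array([ 5.81498680e-04, -5.16708112e+01, -3.68589091e+01, -5.48572507e-05,
        6.23200220e-03,  1.59818185e-06]), 'tool_pos': array([ 0.26495832, -0.62005181,  0.20207135]), 'tcp_rot': array([-3.07581573e+00, -6.29632436e-01,  5.57478410e-04]), 'wrist_force': array([-0.54615544,  0.5393349 , -0.15697618]), 'torque': array([-0.02250982,  0.01648789,  0.00338689]), 'grip_force': 0.0, 'width': 0.9960900711416368}
```

View pics/top0.png

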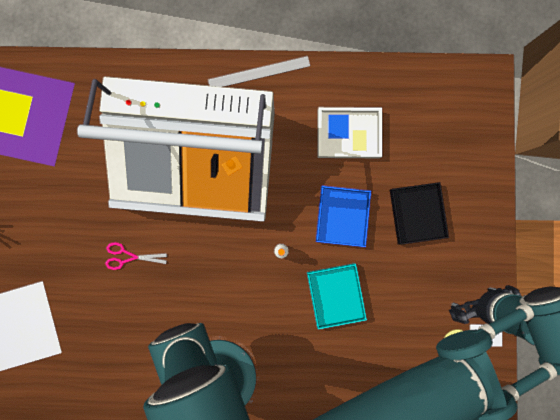

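View pics/side0.png

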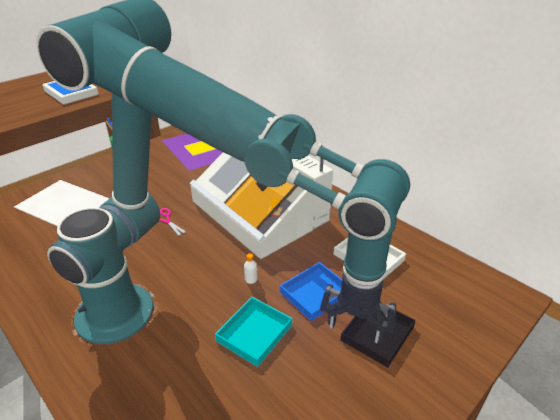

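Top view: the engraver is around (190,150), with the amber guard at (215,175), its black handle at (214,165) and the stamp behind it at about (232,166). The lamp bar runs from (80,131) to (250,147).
Tray candidates: blue (345,216), teal (337,296), black (420,213) and the white frame with a blue picture (350,133). I choose blue at (345,216). Glue is at (281,252) and scissors at (135,257). One close crop will check this, along with the measurements.

```bash
cat > h.py <<'E'
import numpy as np,cv2
from workcell import *
from scipy.spatial.transform import Rotation as Ro
def ray(n,p):
    m=camera_model(n); d=m["R"].T@np.linalg.inv(m["camera_matrix"])@np.array([p[0],p[1],1.]); return -m["R"].T@m["t"],d
def onz(n,p,z):
    c,d=ray(n,p); return c+d*(z-c[2])/d[2]
def proj(n,X):
    m=camera_model(n); u=m["camera_matrix"]@(m["R"]@np.array(X)+m["t"]); return u[:2]/u[2]
def blobs(im,lo,hi,amin=30):
    k=cv2.inRange(cv2.cvtColor(im,cv2.COLOR_BGR2HSV),lo,hi)
    cs,_=cv2.findContours(k,cv2.RETR_EXTERNAL,cv2.CHAIN_APPROX_NONE)
    return sorted([c for c in cs if cv2.contourArea(c)>amin],key=cv2.contourArea,reverse=True)
E
python3 - <<'E'
from h import *
im=cv2.imread("pics/top0.png")
for nm,lo,hi in(("blue",(100,120,60),(125,255,255)),("amber",(10,150,100),(22,255,255))):
    for c in blobs(im,lo,hi)[:3]:
        print(nm,cv2.contourArea(c),cv2.minAreaRect(c),cv2.approxPolyDP(c,4,True)[:,0].tolist())
c=blobs(im,(100,120,60),(125,255,255))[0]
for z in(0,.03): print([onz("top",p,z).round(3).tolist() for p in cv2.boxPoints(cv2.minAreaRect(c))])
crop=im[60:260,85:390]; cv2.imwrite("pics/crop0.png",cv2.resize(crop,None,fx=2.6,fy=2.6,interpolation=cv2.INTER_CUBIC))
E
```

```text
blue 2749.5 ((343.06927490234375, 215.80694580078125), (50.44838333129883, 57.115135192871094), 5.710593223571777) [[322, 185], [316, 241], [365, 246], [370, 190]]
blue 418.0 ((338.5, 126.0), (22.0, 19.0), 90.0) [[329, 115], [329, 137], [348, 137], [348, 115]]
amber 150514.0 ((279.5, 233.0), (372.0, 559.0), 90.0) [[0, 47], [2, 66], [76, 83], [54, 167], [0, 155], [0, 224], [14, 226], [0, 232], [21, 243], [0, 237], [11, 246], [0, 242], [0, 291], [42, 279], [55, 323], [65, 326], [56, 327], [61, 354], [0, 372], [0, 406], [92, 408], [90, 414], [59, 415], [62, 419], [146, 419], [142, 404], [160, 384], [146, 346], [163, 330], [184, 322], [203, 322], [210, 339], [219, 334], [239, 341], [252, 354], [249, 345], [254, 339], [287, 333], [307, 338], [315, 350], [407, 369], [437, 356], [435, 344], [449, 330], [484, 322], [453, 321], [447, 310], [452, 301], [478, 298], [488, 286], [510, 284], [522, 295], [542, 286], [559, 286], [559, 221], [514, 219], [510, 55]]
amber 862.5 ((501.30169677734375, 357.17138671875), (50.24766159057617, 28.349105834960938), 88.63607025146484) [[503, 332], [503, 346], [487, 352], [498, 378], [514, 382], [515, 372], [505, 369], [515, 368], [515, 337]]
amber 256.0 ((341.8653564453125, 394.173095703125), (36.6737174987793, 12.551432609558105), 11.309932708740234) [[325, 385], [327, 392], [344, 401], [361, 392]]
[[0.387, -0.27, 0.0], [0.551, -0.285, 0.0], [0.539, -0.43, 0.0], [0.375, -0.414, 0.0]]
[[0.387, -0.268, 0.03], [0.548, -0.282, 0.03], [0.536, -0.424, 0.03], [0.375, -0.409, 0.03]]
```

View pics/crop0.png

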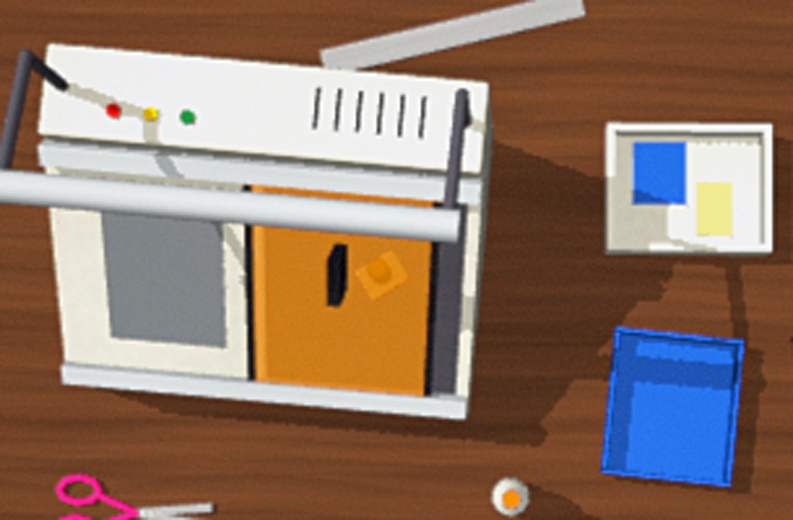

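The crop shows the blue tray is open and plain blue, with walls, and its 161 x 142 mm rim matches. The handle fin is at crop (337,275) and the stamp is behind the amber at crop (381,275). The guard is slightly ajar, with a dark strip at right, crop x 430–462. Next I'll work out the engraver's pose from its top rear corners at crop (48,44) and (488,83), and check it against the front.

```bash
cat >> h.py <<'E'
P=lambda x,y:(85+(x+.5)/2.6-.5,60+(y+.5)/2.6-.5)
E
python3 - <<'E'
from h import *
L=onz("top",P(48,44),.215);Rr=onz("top",P(489,83),.215)
FL=onz("top",P(62,384),.07);FR=onz("top",P(466,418),.07)
print("rear",L,Rr,np.linalg.norm(L-Rr)); print("front",FL,FR,np.linalg.norm(FL-FR))
mr=(L+Rr)/2;mf=(FL+FR)/2; print("depth",np.linalg.norm((mr-mf)[:2]))
a=[np.arctan2(-(v[0]),v[1]) for v in(L-Rr,FL-FR)]+[np.arctan2((mr-mf)[1],(mr-mf)[0])]
print("yaw",np.degrees(a)); yaw=np.mean(a); c=(mr+mf)[:2]/2; print(c)
# proj of side view checks
T=np.eye(4);T[:3,:3]=Ro.from_euler('z',yaw).as_matrix();T[:2,3]=c;np.save("T.npy",T)
w=lambda x,y,z:(T@[x,y,z,1])[:3]
print("side: ",[proj("side",w(*p)).round(0).tolist() for p in((-.155,-.21,0),(-.155,-.21,.07),(.155,-.21,.215),(-.155,.21,.07))])
# handle: outer edge of fin; grip pt at travel t; project for t=0,.02
for t in(0,.01,.02): print(t,(np.array(proj("top",w(-.032-.0095,-.095+t,.180+.0165)))-P(0,0))*2.6, w(-.032,-.095+t,.18))
for z,p in((.06+.058,(379,268)),(.06+.012,(382,276))):
    X=onz("top",P(*p),z); print("stamp",X,np.linalg.inv(T)@[*X,1])
E
```

```text
rear [0.78804996 0.2705592  0.215     ] [ 0.75705384 -0.1459275   0.215     ] 0.4176385226568371
front [0.47379239 0.30096277 0.07      ] [ 0.44425682 -0.1241947   0.07      ] 0.4261821483066333
depth 0.3146091490200354
yaw [-4.25626794 -3.97393718 -4.75291709]
[0.61578825 0.07534994]
side:  [[260.0, 258.0], [259.0, 242.0], [332.0, 169.0], [190.0, 185.0]]
0 [349.74281637 283.92623061] [ 0.5767107  -0.01696444  0.18      ]
0.01 [339.26287098 282.98174689] [ 0.57746531 -0.00699295  0.18      ]
0.02 [328.78338609 282.03730467] [0.57821992 0.00297853 0.18      ]
stamp [ 0.59434674 -0.03502048  0.118     ] [-0.01305172 -0.11167372  0.118       1.        ]
stamp [ 0.59263495 -0.03324804  0.072     ] [-0.01489238 -0.11003551  0.072       1.        ]
```

Engraver pose checks out: rear edge 418 mm (420 given), depth 315 mm (310 given). The guard is about 15 mm ajar, with the grip near (0.578,-0.002,0.18). The stamp at engraver (-13,-111) is inside its stated range. Next, a planner helper that turns a target into tool-axis rows.

```bash
cat >> h.py <<'E'
T=np.load("T.npy"); w=lambda x,y,z:(T@[x,y,z,1])[:3]
def tilt(yaw,flip=0,lean=np.pi/6):
    z=np.array([np.sin(lean),0,-np.cos(lean)]);y=np.array([0,-1. if not flip else 1.,0]);x=np.cross(y,z)
    return Ro.from_euler('z',yaw)*Ro.from_matrix(np.c_[x,y,z])
EY=np.arctan2(T[1,0],T[0,0])
def plan(tcp,R,n):
    s=read_state();p=s["tool_pos"];R0=Ro.from_rotvec(s["tcp_rot"]);r=(R0.inv()*R).as_rotvec()/n
    print("turn/row",r.round(3),"total mm",np.round((tcp-p)*1e3),"deg",np.degrees(np.linalg.norm(r*n)).round(1))
    q,C,rows=p.copy(),R0,[]
    for i in range(n):
        d=C.inv().apply(p+(tcp-p)*(i+1)/n-q)*100; d=d.round(1); q=q+C.apply(d/100)
        rr=r.round(3); C=C*Ro.from_rotvec(rr); rows.append([float(v) for v in (*d,*rr)])
    print(rows,"err mm",((q-tcp)*1e3).round(1))
def tool(): 
    s=read_state();print(s["time"],s["tool_pos"].round(4),Ro.from_rotvec(s["tcp_rot"]).as_matrix().round(3).tolist(),s["q"].round(2),s["wrist_force"].round(1),s["width"],s["grip_force"])
E
python3 - <<'E'
from h import *
tool()
for f in(0,1):
    R=tilt(EY,f);z=R.as_matrix()[:,2];g=w(-.032,-.08,.18);print(f)
    plan(g+.019*z-.12*z,R,32)
E
```

```text
0.1 [ 0.265  -0.6201  0.2021] [[0.92, 0.393, -0.001], [0.393, -0.92, 0.002], [0.0, -0.002, -1.0]] [-1.2   0.26  1.61 -0.    1.27 -0.04] [-0.5  0.5 -0.2] 0.9960900711416368 0.0
0
turn/row [-0.004  0.016  0.015] total mm [263. 622.  65.] deg 40.5
[[1.5, -1.5, -0.2, -0.004, 0.016, 0.015], [1.5, -1.5, -0.2, -0.004, 0.016, 0.015], [1.5, -1.5, -0.1, -0.004, 0.016, 0.015], [1.5, -1.5, -0.2, -0.004, 0.016, 0.015], [1.4, -1.5, -0.1, -0.004, 0.016, 0.015], [1.4, -1.6, -0.1, -0.004, 0.016, 0.015], [1.4, -1.6, -0.1, -0.004, 0.016, 0.015], [1.4, -1.6, -0.1, -0.004, 0.016, 0.015], [1.3, -1.7, -0.1, -0.004, 0.016, 0.015], [1.4, -1.6, -0.0, -0.004, 0.016, 0.015], [1.3, -1.7, -0.1, -0.004, 0.016, 0.015], [1.2, -1.7, -0.0, -0.004, 0.016, 0.015], [1.3, -1.7, -0.0, -0.004, 0.016, 0.015], [1.2, -1.7, -0.0, -0.004, 0.016, 0.015], [1.2, -1.8, 0.0, -0.004, 0.016, 0.015], [1.2, -1.7, 0.0, -0.004, 0.016, 0.015], [1.1, -1.8, 0.1, -0.004, 0.016, 0.015], [1.1, -1.8, 0.0, -0.004, 0.016, 0.015], [1.1, -1.8, 0.1, -0.004, 0.016, 0.015], [1.1, -1.9, 0.0, -0.004, 0.016, 0.015], [1.0, -1.8, 0.1, -0.004, 0.016, 0.015], 
[... 1212 characters left out ...]
1], [1.7, 1.2, -0.4, -0.022, -0.005, -0.081], [1.7, 1.3, -0.4, -0.022, -0.005, -0.081], [1.5, 1.4, -0.4, -0.022, -0.005, -0.081], [1.4, 1.6, -0.3, -0.022, -0.005, -0.081], [1.2, 1.7, -0.4, -0.022, -0.005, -0.081], [1.1, 1.7, -0.3, -0.022, -0.005, -0.081], [1.0, 1.9, -0.2, -0.022, -0.005, -0.081], [0.8, 2.0, -0.2, -0.022, -0.005, -0.081], [0.7, 2.0, -0.2, -0.022, -0.005, -0.081], [0.5, 2.0, -0.2, -0.022, -0.005, -0.081], [0.3, 2.1, -0.1, -0.022, -0.005, -0.081], [0.1, 2.1, -0.0, -0.022, -0.005, -0.081], [-0.0, 2.1, -0.0, -0.022, -0.005, -0.081], [-0.2, 2.2, 0.0, -0.022, -0.005, -0.081], [-0.4, 2.0, 0.1, -0.022, -0.005, -0.081], [-0.5, 2.1, 0.2, -0.022, -0.005, -0.081]] err mm [-0.   0.2 -0.4]
```

```bash
A='[1.5,-1.5,-0.2,-0.004,0.016,0.015]'; python3 -m crank '[[[1.5,-1.5,-0.2,-0.004,0.016,0.015],[1.5,-1.5,-0.2,-0.004,0.016,0.015],[1.5,-1.5,-0.1,-0.004,0.016,0.015],[1.5,-1.5,-0.2,-0.004,0.016,0.015],[1.4,-1.5,-0.1,-0.004,0.016,0.015],[1.4,-1.6,-0.1,-0.004,0.016,0.015],[1.4,-1.6,-0.1,-0.004,0.016,0.015],[1.4,-1.6,-0.1,-0.004,0.016,0.015]]]' 8.5 30
python3 -m crank '[[[1.3,-1.7,-0.1,-0.004,0.016,0.015],[1.4,-1.6,0,-0.004,0.016,0.015],[1.3,-1.7,-0.1,-0.004,0.016,0.015],[1.2,-1.7,0,-0.004,0.016,0.015],[1.3,-1.7,0,-0.004,0.016,0.015],[1.2,-1.7,0,-0.004,0.016,0.015],[1.2,-1.8,0,-0.004,0.016,0.015],[1.2,-1.7,0,-0.004,0.016,0.015]]]'
python3 -m crank '[[[1.1,-1.8,0.1,-0.004,0.016,0.015],[1.1,-1.8,0,-0.004,0.016,0.015],[1.1,-1.8,0.1,-0.004,0.016,0.015],[1.1,-1.9,0,-0.004,0.016,0.015],[1.0,-1.8,0.1,-0.004,0.016,0.015],[1.0,-1.9,0.1,-0.004,0.016,0.015],[1.0,-1.8,0.1,-0.004,0.016,0.015],[0.9,-1.9,0.1,-0.004,0.016,0.015]]]'
python3 -m crank '[[[1.0,-2.0,0.1,-0.004,0.016,0.015],[0.8,-1.9,0.1,-0.004,0.016,0.015],[0.9,-1.9,0.2,-0.004,0.016,0.015],[0.8,-2.0,0.1,-0.004,0.016,0.015],[0.8,-1.9,0.1,-0.004,0.016,0.015],[0.8,-2.0,0.2,-0.004,0.016,0.015],[0.7,-2.0,0.1,-0.004,0.016,0.015],[0.7,-2.0,0.2,-0.004,0.016,0.015]]]'
python3 -m crank '[[[0,0,0,0,0,0],[0,0,0,0,0,0],[0,0,0,0,0,0]]]'
python3 - <<'E'
from h import *
tool(); R=tilt(EY);z=R.as_matrix()[:,2];plan(w(-.032,-.08,.18)+.019*z,R,6)
cv2.imwrite("pics/top1.png",read_camera("top")[60:260,85:390].repeat(2,0).repeat(2,1))
E
```

```text
time: 0.77
tool_pos: [0.3311, -0.4639, 0.2185]
tcp_rot: [3.099, 0.441, 0.207]
wrist_force: [0.4, 0.4, -0.3]
width: 0.991
grip_force: 0.0
time: 1.43
tool_pos: [0.3965, -0.3085, 0.2353]
tcp_rot: [3.094, 0.25, 0.411]
wrist_force: [0.0, 0.9, 0.3]
width: 0.996
grip_force: 0.0
time: 2.1
tool_pos: [0.4615, -0.1537, 0.2512]
tcp_rot: [3.064, 0.058, 0.611]
wrist_force: [0.2, -0.2, -0.4]
width: 0.993
grip_force: 0.0
time: 2.77
tool_pos: [0.5279, 0.0025, 0.2672]
tcp_rot: [3.011, -0.133, 0.806]
wrist_force: [-0.1, 0.1, 0.2]
width: 0.995
grip_force: 0.0
time: 3.02
tool_pos: [0.5275, 0.0013, 0.2668]
tcp_rot: [3.011, -0.13, 0.803]
wrist_force: [-0.4, 0.7, -0.1]
width: 0.995
grip_force: 0.0
3.0167 [0.5275 0.0013 0.2668] [[0.864, -0.086, 0.496], [-0.075, -0.996, -0.043], [0.498, 0.0, -0.867]] [-0.02 -0.43  2.22 -0.04  0.83  1.66] [-0.4  0.7 -0.1] 0.9953108798508832 0.0
turn/row [ 0.001  0.    -0.002] total mm [  60.   -4. -103.] deg 0.6
[[0.0, -0.0, 2.0, 0.001, 0.0, -0.002], [0.0, -0.0, 2.0, 0.001, 0.0, -0.002], [0.0, -0.1, 2.0, 0.001, 0.0, -0.002], [0.0, 0.0, 2.0, 0.001, 0.0, -0.002], [0.0, 0.0, 1.9, 0.001, 0.0, -0.002], [0.1, 0.0, 2.0, 0.001, 0.0, -0.002]] err mm [0.2 0.1 0.6]
```

View pics/top1.png

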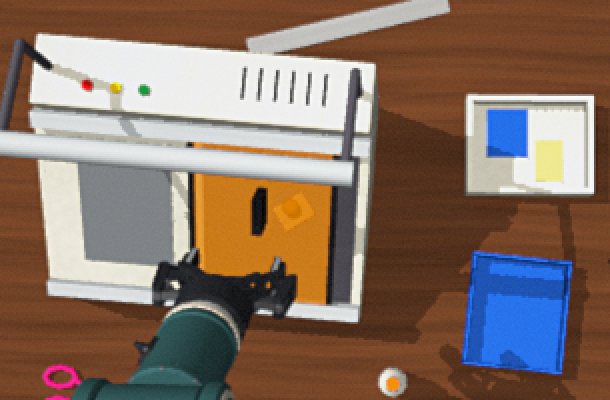

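The fingers at (190,258) and (278,262) are in front of the fin at (260,211) and clear of the lamp bar. Going down along the tool axis, then closing to straddle the fin loosely.

```bash
python3 -m crank '[[[0,0,2,0,0,-0.002],[0,0,2,0,0,-0.002],[0,-0.1,2,0,0,-0.002],[0,0,2,0,0,-0.002],[0,0,1.9,0,0,-0.002],[0.1,0,1.8,0,0,-0.002],[0,0,0,0,0,0],[0,0,0,0,0,0]]]'
python3 -m crank '[[[0,0,0,0,0,0],[0,0,0,0,0,0],[0,0,0,0,0,0],[0,0,0,0,0,0],[0,0,0,0,0,0],[0,0,0,0,0,0],[0,0,0,0,0,0],[0,0,0,0,0,0]]]' 1.2 20
python3 - <<'E'
from h import *
tool();s=read_state();print(np.linalg.inv(T)@[*s["tool_pos"],1], s["width"]*85)
E
```

```text
time: 3.73
tool_pos: [0.5862, -0.0041, 0.165]
tcp_rot: [3.009, -0.117, 0.799]
wrist_force: [-0.3, -0.4, -0.2]
width: 0.999
grip_force: 0.0
time: 4.4
tool_pos: [0.5873, -0.0026, 0.1673]
tcp_rot: [3.008, -0.113, 0.805]
wrist_force: [-4.6, 0.3, 5.9]
width: 0.156
grip_force: 20.8
4.4 [ 0.5873 -0.0026  0.1673] [[0.864, -0.077, 0.498], [-0.064, -0.997, -0.043], [0.5, 0.006, -0.866]] [-0.03 -0.2   2.25 -0.05  0.57  1.66] [-4.6  0.3  5.9] 0.15618734669072906 20.83879441022873
[-0.02251432 -0.07988871  0.16725336  1.        ] 13.27592446871197
```

```bash
python3 -m crank '[[[0,0,0,0,0,0],[0,0,-0.2,0,0,0],[0,0,-0.3,0,0,0],[0,0,0,0,0,0]]]' 2.2 20
python3 -m crank '[[[0,-0.5,0,0,0,0],[0,-1,0,0,0,0],[0,-1.5,0,0,0,0],[0,-1.5,0,0,0,0],[0,-1.5,0,0,0,0],[0,-1.5,0,0,0,0],[0,-1.5,0,0,0,0],[0,-1.5,0,0,0,0]]]'
python3 - <<'E'
from h import *
s=read_state();print(np.linalg.inv(T)@[*s["tool_pos"],1])
R=tilt(EY);z=R.as_matrix()[:,2];plan(w(-.032,.088,.18)+.014*z,R,6)
E
```

```text
time: 4.73
tool_pos: [0.5847, -0.0025, 0.1712]
tcp_rot: [3.008, -0.114, 0.805]
wrist_force: [0.4, 0.0, 0.3]
width: 0.258
grip_force: 0.0
time: 5.4
tool_pos: [0.5929, 0.1025, 0.1706]
tcp_rot: [3.007, -0.114, 0.804]
wrist_force: [-1.3, -3.8, 2.4]
width: 0.261
grip_force: 1.5
[-0.02490147  0.02538815  0.17061141  1.        ]
turn/row [0.001 0.    0.   ] total mm [ 5. 62. -3.] deg 0.4
[[-0.0, -1.0, 0.0, 0.001, 0.0, 0.0], [-0.0, -1.1, 0.1, 0.001, 0.0, 0.0], [-0.1, -1.0, -0.0, 0.001, 0.0, 0.0], [0.0, -1.1, 0.0, 0.001, 0.0, 0.0], [-0.0, -1.0, 0.1, 0.001, 0.0, 0.0], [-0.0, -1.1, 0.0, 0.001, 0.0, 0.0]] err mm [0.3 0.4 0.2]
```

Sliding works (about 4 N of friction). I'll finish the opening gently and stop at rest.

```bash
python3 -m crank '[[[0,-1,0,0,0,0],[0,-1,0,0,0,0],[0,-1,0,0,0,0],[0,-1,0,0,0,0],[0,-1,0,0,0,0],[0,-0.6,0,0,0,0],[0,-0.5,0,0,0,0],[0,-0.2,0,0,0,0]]]'
python3 -m crank '[[[0,0.2,0,0,0,0],[0,0,0,0,0,0],[0,0,0,0,0,0]]]'
python3 - <<'E'
from h import *
s=read_state();print(s["wrist_force"],np.linalg.inv(T)@[*s["tool_pos"],1])
E
python3 -m crank '[[[0,0,-0.5,0,0,0],[0,0,-1.5,0,0,0],[0,0,-2,0,0,0],[0,0,-2,0,0,0],[0,0,-2,0,0,0],[0,0,-1.5,0,0,0],[0,0,-0.5,0,0,0],[0,0,0,0,0,0]]]'
python3 - <<'E'
from h import *
im=read_camera("top");cv2.imwrite("pics/top2f.png",im)
cv2.imwrite("pics/top2.png",cv2.resize(im[100:220,150:290],None,fx=5,fy=5,interpolation=cv2.INTER_CUBIC))
E
```

```text
time: 6.07
tool_pos: [0.5976, 0.1649, 0.17]
tcp_rot: [3.007, -0.112, 0.803]
wrist_force: [-0.2, -9.8, 3.4]
width: 0.255
grip_force: 4.5
time: 6.32
tool_pos: [0.5973, 0.163, 0.1697]
tcp_rot: [3.009, -0.114, 0.804]
wrist_force: [0.1, 0.4, 0.6]
width: 0.253
grip_force: 0.0
[0.07049516 0.35349173 0.59520376] [-0.02504265  0.086008    0.16965015  1.        ]
time: 6.98
tool_pos: [0.5483, 0.1679, 0.259]
tcp_rot: [3.009, -0.114, 0.81]
wrist_force: [0.6, 1.1, -0.0]
width: 0.257
grip_force: 0.0
```

View pics/top2.png

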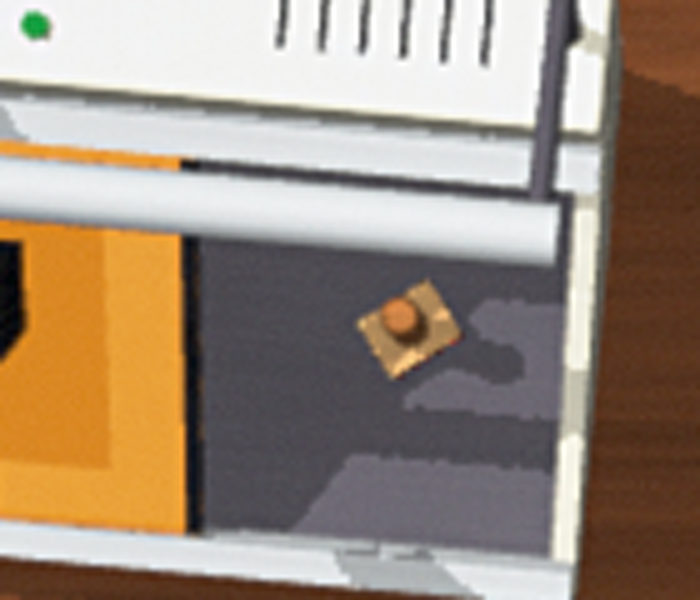

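The guard is fully open: it met its stop with about 10 N. The stamp stands clear, with its knob top at crop (401,316) and base centre at crop (409,330).

```bash
python3 - <<'E'
from h import *
f=lambda x,y:(150+(x+.5)/5-.5,100+(y+.5)/5-.5)
a=onz("top",f(401,316),.118);b=onz("top",f(409,330),.072);print(a,b,np.linalg.inv(T)@[*a,1],np.linalg.inv(T)@[*b,1])
c=(a+b)[:2]/2;np.save("stamp.npy",c)
R=tilt(EY);z=R.as_matrix()[:,2];g=np.array([*c,.101])+.019*z
tool();plan(g-.13*z,R,12)
E
```

```text
[ 0.59423906 -0.03327449  0.118     ] [ 0.59330484 -0.03264424  0.072     ] [-0.01329085 -0.10994084  0.118       1.        ] [-0.01426996 -0.10938288  0.072       1.        ]
7.0333 [0.5479 0.1675 0.2574] [[0.863, -0.077, 0.499], [-0.064, -0.997, -0.042], [0.5, 0.005, -0.866]] [ 0.41 -0.27  2.13 -0.32  0.84  2.22] [-0.1  0.1 -0.3] 0.25653695015491296 0.0
turn/row [ 0. -0.  0.] total mm [ -10. -196.  -60.] deg 0.3
[[-0.2, 1.6, 0.5, 0.0, -0.0, 0.0], [-0.2, 1.7, 0.4, 0.0, -0.0, 0.0], [-0.2, 1.6, 0.5, 0.0, -0.0, 0.0], [-0.3, 1.6, 0.5, 0.0, -0.0, 0.0], [-0.2, 1.7, 0.4, 0.0, -0.0, 0.0], [-0.2, 1.6, 0.5, 0.0, -0.0, 0.0], [-0.2, 1.6, 0.5, 0.0, -0.0, 0.0], [-0.2, 1.7, 0.4, 0.0, -0.0, 0.0], [-0.2, 1.6, 0.5, 0.0, -0.0, 0.0], [-0.2, 1.6, 0.4, 0.0, -0.0, 0.0], [-0.3, 1.7, 0.5, 0.0, -0.0, 0.0], [-0.2, 1.6, 0.5, 0.0, -0.0, 0.0]] err mm [-0.1  0.2 -0.3]
```

```bash
python3 -m crank '[[[0,2,0,0,0,0],[0,2.5,0,0,0,0],[-0.4,2.5,0.8,0,0,0],[-0.4,2.5,0.8,0,0,0],[-0.4,2.5,1,0,0,0],[-0.4,2.5,1,0,0,0],[-0.4,2.6,1,0,0,0],[-0.6,2.6,1,0,0,0]]]' 5.5
python3 -m crank '[[[0,0,0,0,0,0],[0,0,0,0,0,0],[0,0,0,0,0,0]]]'
python3 - <<'E'
from h import *
c=np.load("stamp.npy");R=tilt(EY);z=R.as_matrix()[:,2];g=np.array([*c,.101])+.019*z
tool();plan(g,R,7)
E
```

```text
time: 7.7
tool_pos: [0.5374, -0.0313, 0.1943]
tcp_rot: [3.009, -0.114, 0.802]
wrist_force: [1.7, -0.3, -0.7]
width: 0.642
grip_force: 0.0
time: 7.95
tool_pos: [0.5377, -0.0301, 0.1952]
tcp_rot: [3.009, -0.116, 0.802]
wrist_force: [0.2, -0.0, -0.4]
width: 0.642
grip_force: 0.0
7.95 [ 0.5377 -0.0301  0.1952] [[0.865, -0.078, 0.496], [-0.065, -0.997, -0.044], [0.498, 0.005, -0.867]] [-0.11 -0.35  2.3   0.02  0.67  1.53] [ 0.2 -0.  -0.4] 0.6419092121040589 0.0
turn/row [0.001 0.    0.   ] total mm [  66.   -4. -111.] deg 0.4
[[0.0, -0.0, 1.8, 0.001, 0.0, 0.0], [0.1, -0.1, 1.9, 0.001, 0.0, 0.0], [-0.0, 0.0, 1.8, 0.001, 0.0, 0.0], [0.0, -0.0, 1.9, 0.001, 0.0, 0.0], [0.0, -0.0, 1.8, 0.001, 0.0, 0.0], [0.1, -0.1, 1.8, 0.001, 0.0, 0.0], [-0.0, 0.0, 1.9, 0.001, 0.0, 0.0]] err mm [ 0.3  0.2 -0.2]
```

```bash
python3 -m crank '[[[0.1,-0.1,1.9,0,0,0],[0,0,1.9,0,0,0],[0,0,1.9,0,0,0],[0,0,1.9,0,0,0],[0,0,1.9,0,0,0],[0.1,-0.1,1.9,0,0,0],[0,0,1.5,0,0,0],[0,0,0,0,0,0]]]'
python3 - <<'E'
from h import *
c=np.load("stamp.npy");R=tilt(EY);z=R.as_matrix()[:,2];g=np.array([*c,.101])+.019*z
tool();plan(g,R,1)
E
python3 -m crank '[[[0,0,0,0,0,0],[0,0,0,0,0,0],[0,0,0,0,0,0],[0,0,0,0,0,0],[0,0,0,0,0,0],[0,0,0,0,0,0],[0,0,0,0,0,0],[0,0,0,0,0,0]]]' 1.5 25
python3 - <<'E'
from h import *
tool(); np.save("grip.npy",read_state()["tool_pos"])
for n in("side","top"): cv2.imwrite(f"pics/{n}3.png",read_camera(n))
a=cv2.imread("pics/top3.png")[100:220,150:290];b=cv2.imread("pics/side3.png")[130:250,190:330]
cv2.imwrite("pics/3.png",cv2.resize(np.hstack([a,b]),None,fx=2.8,fy=2.8,interpolation=cv2.INTER_CUBIC))
E
```

```text
time: 8.62
tool_pos: [0.6035, -0.0317, 0.0825]
tcp_rot: [3.011, -0.11, 0.798]
wrist_force: [-0.6, -0.6, -0.2]
width: 0.641
grip_force: 0.0
8.6167 [ 0.6035 -0.0317  0.0825] [[0.867, -0.074, 0.494], [-0.062, -0.997, -0.042], [0.495, 0.005, -0.869]] [-0.1  -0.05  2.29  0.02  0.38  1.53] [-0.6 -0.6 -0.2] 0.6414691230692755 0.0
turn/row [0.004 0.005 0.004] total mm [-0. -2.  2.] deg 0.4
[[0.1, 0.2, -0.2, 0.004, 0.005, 0.004]] err mm [-0.   0.   0.2]
time: 9.28
tool_pos: [0.6048, -0.0338, 0.0866]
tcp_rot: [3.007, -0.114, 0.807]
wrist_force: [0.1, -0.8, 2.8]
width: 0.218
grip_force: 25.0
9.2833 [ 0.6048 -0.0338  0.0866] [[0.863, -0.077, 0.499], [-0.064, -0.997, -0.044], [0.501, 0.006, -0.865]] [-0.1  -0.05  2.29  0.02  0.38  1.53] [ 0.1 -0.8  2.8] 0.2182029762810685 25.017106038867496
```

View pics/3.png

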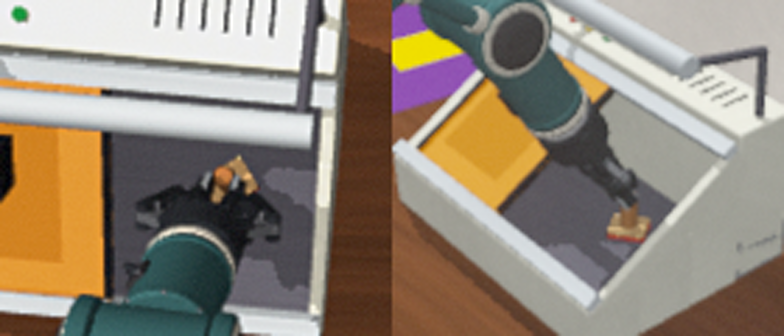

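The stamp is held upright between the pads, seen in both views (top crop (223,178), side crop (628,220)). Now lifting straight out along the tool axis.

```bash
python3 -m crank '[[[0,0,-0.3,0,0,0],[0,0,-1,0,0,0],[0,0,-1.8,0,0,0],[0,0,-2.4,0,0,0],[0,0,-2.5,0,0,0],[0,0,-2.5,0,0,0],[0,0,-2.5,0,0,0],[0,0,-2,0,0,0]]]' - 30
python3 - <<'E'
from h import *
tool();g=np.load("grip.npy");d=np.array([.4615,-.346])-np.load("stamp.npy")
plan(np.array([*(g[:2]+d),g[2]-.055+.09]),tilt(EY),16)
E
```

```text
time: 10.05
tool_pos: [0.5278, -0.0269, 0.2167]
tcp_rot: [3.009, -0.114, 0.804]
wrist_force: [1.2, 0.3, -0.1]
width: 0.212
grip_force: 29.3
10.05 [ 0.5278 -0.0269  0.2167] [[0.864, -0.077, 0.497], [-0.064, -0.997, -0.043], [0.499, 0.006, -0.867]] [-0.1  -0.39  2.29  0.01  0.72  1.53] [ 1.2  0.3 -0.1] 0.21221035708478778 29.260822652049683
turn/row [0. 0. 0.] total mm [ -55. -320.  -95.] deg 0.3
[[-0.5, 2.0, 0.4, 0.0, 0.0, 0.0], [-0.4, 2.0, 0.5, 0.0, 0.0, 0.0], [-0.5, 2.1, 0.4, 0.0, 0.0, 0.0], [-0.5, 2.0, 0.4, 0.0, 0.0, 0.0], [-0.4, 2.0, 0.4, 0.0, 0.0, 0.0], [-0.5, 2.0, 0.5, 0.0, 0.0, 0.0], [-0.5, 2.0, 0.4, 0.0, 0.0, 0.0], [-0.4, 2.0, 0.4, 0.0, 0.0, 0.0], [-0.5, 2.1, 0.5, 0.0, 0.0, 0.0], [-0.5, 2.0, 0.4, 0.0, 0.0, 0.0], [-0.4, 2.0, 0.4, 0.0, 0.0, 0.0], [-0.5, 2.0, 0.5, 0.0, 0.0, 0.0], [-0.5, 2.0, 0.4, 0.0, 0.0, 0.0], [-0.4, 2.0, 0.4, 0.0, 0.0, 0.0], [-0.5, 2.1, 0.4, 0.0, 0.0, 0.0], [-0.5, 2.0, 0.5, 0.0, 0.0, 0.0]] err mm [-0.1 -0.3 -0.3]
```

```bash
python3 -m crank '[[[0,1,0,0,0,0],[0,2,0,0,0,0],[0,2.5,0,0,0,0],[0,2.5,0,0,0,0],[0,2.5,0,0,0,0],[0,2.5,0,0,0,0],[0,2.5,0,0,0,0],[0,2.5,0,0,0,0]]]'
python3 -m crank '[[[-0.5,2.5,0.5,0,0,0],[-1,2.5,0.9,0,0,0],[-1,2.5,1,0,0,0],[-1.2,2.5,1.1,0,0,0],[-1.3,2,1.2,0,0,0],[-1.3,1.5,1.2,0,0,0],[-1,0.7,0.8,0,0,0],[-0.3,0,0.2,0,0,0]]]'
python3 -m crank '[[[0,0,0,0,0,0],[0,0,0,0,0,0]]]'
python3 - <<'E'
from h import *
tool();g=np.load("grip.npy");d=np.array([.4615,-.346])-np.load("stamp.npy")
plan(np.array([*(g[:2]+d),g[2]-.055+.002]),tilt(EY),8)
a=read_camera("top")[150:290,270:410];b=read_camera("side")[220:360,230:370]
cv2.imwrite("pics/4.png",cv2.resize(np.hstack([a,b]),None,fx=2.8,fy=2.8,interpolation=cv2.INTER_CUBIC))
E
```

```text
time: 10.72
tool_pos: [0.5143, -0.2071, 0.2161]
tcp_rot: [3.01, -0.113, 0.803]
wrist_force: [-0.2, -0.0, -0.6]
width: 0.21
grip_force: 29.3
time: 11.38
tool_pos: [0.4709, -0.3457, 0.1164]
tcp_rot: [3.013, -0.118, 0.8]
wrist_force: [0.2, -0.2, -0.9]
width: 0.211
grip_force: 29.3
time: 11.55
tool_pos: [0.4732, -0.3455, 0.1197]
tcp_rot: [3.01, -0.114, 0.804]
wrist_force: [0.1, -0.2, -0.2]
width: 0.212
grip_force: 29.3
11.55 [ 0.4732 -0.3455  0.1197] [[0.864, -0.077, 0.497], [-0.064, -0.997, -0.042], [0.499, 0.005, -0.867]] [-0.91 -0.06  2.23  0.61  0.7   0.32] [ 0.1 -0.2 -0.2] 0.21160718586980523 29.32229297566664
turn/row [0.001 0.    0.   ] total mm [ -1.  -1. -86.] deg 0.3
[[-0.5, 0.0, 0.9, 0.001, 0.0, 0.0], [-0.6, 0.0, 1.0, 0.001, 0.0, 0.0], [-0.5, 0.0, 0.9, 0.001, 0.0, 0.0], [-0.6, 0.1, 0.9, 0.001, 0.0, 0.0], [-0.5, -0.0, 0.9, 0.001, 0.0, 0.0], [-0.6, -0.0, 1.0, 0.001, 0.0, 0.0], [-0.5, 0.0, 0.9, 0.001, 0.0, 0.0], [-0.5, 0.0, 0.9, 0.001, 0.0, 0.0]] err mm [0.2 0.3 0.5]
```

View pics/4.png

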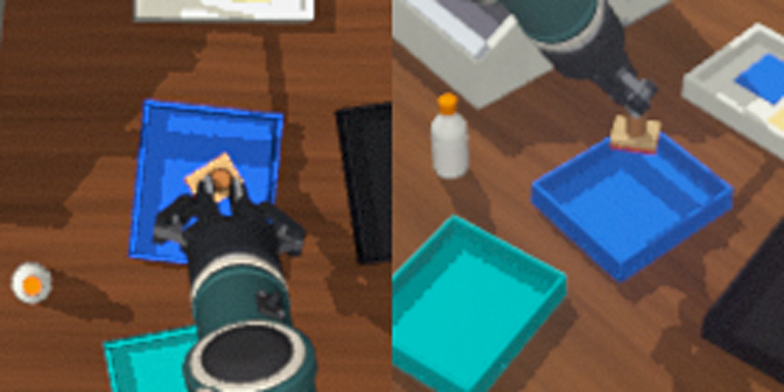

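The stamp is held upright over the blue tray: top crop (218,178), side crop (636,135). Lowering it, slowly at the end.

```bash
python3 -m crank '[[[-0.5,0,0.8,0,0,0],[-1,0,1.7,0,0,0],[-1,0,1.7,0,0,0],[-0.8,0,1.4,0,0,0],[-0.5,0,0.9,0,0,0],[-0.2,0,0.4,0,0,0],[0,0,0,0,0,0],[0,0,0,0,0,0]]]'
python3 -m crank '[[[-0.1,0,0.1,0,0,0],[0,0,0.1,0,0,0],[-0.1,0,0.1,0,0,0],[0,0,0.1,0,0,0],[0,0,0,0,0,0]]]'
```

```text
time: 12.32
tool_pos: [0.4734, -0.3466, 0.0401]
tcp_rot: [3.008, -0.113, 0.804]
wrist_force: [0.5, 0.3, -0.4]
width: 0.213
grip_force: 29.3
time: 12.73
tool_pos: [0.4733, -0.3468, 0.0354]
tcp_rot: [3.008, -0.114, 0.804]
wrist_force: [0.9, -0.5, -1.0]
width: 0.211
grip_force: 29.3
```

```bash
python3 -m crank '[[[-0.1,0,0.1,0,0,0],[0,0,0.1,0,0,0],[0,0,0,0,0,0]]]'
python3 -m crank '[[[-0.1,0,0.1,0,0,0],[0,0,0.1,0,0,0],[0,0,0,0,0,0]]]'
```

```text
time: 12.98
tool_pos: [0.4733, -0.3466, 0.0328]
tcp_rot: [3.009, -0.114, 0.804]
wrist_force: [-0.5, 0.2, -0.5]
width: 0.204
grip_force: 29.3
time: 13.23
tool_pos: [0.4742, -0.3474, 0.0319]
tcp_rot: [3.007, -0.113, 0.806]
wrist_force: [-2.4, 1.2, 6.4]
width: 0.211
grip_force: 30.8
```

Contact at the expected height (6 N). Releasing, then backing off along the tool axis.

```bash
python3 -m crank '[[[0,0,0,0,0,0],[0,0,0,0,0,0],[0,0,0,0,0,0],[0,0,0,0,0,0],[0,0,0,0,0,0],[0,0,0,0,0,0]]]' 5.5
python3 -m crank '[[[0,0,-0.5,0,0,0],[0,0,-1,0,0,0],[0,0,-2,0,0,0],[0,0,-2.5,0,0,0],[0,0,-2.5,0,0,0],[0,0,-2.5,0,0,0],[0,0,-2.5,0,0,0],[0,0,-2,0,0,0]]]'
python3 - <<'E'
from h import *
a=read_camera("top")[150:290,270:410];b=read_camera("side")[220:360,230:370]
cv2.imwrite("pics/5.png",cv2.resize(np.hstack([a,b]),None,fx=2.8,fy=2.8,interpolation=cv2.INTER_CUBIC))
R=tilt(EY);z=R.as_matrix()[:,2];tool();plan(w(-.032,.085,.18)-.10*z,R,20)
E
```

```text
time: 13.73
tool_pos: [0.4734, -0.3467, 0.0307]
tcp_rot: [3.009, -0.114, 0.804]
wrist_force: [-0.6, -0.3, 0.4]
width: 0.647
grip_force: 0.0
time: 14.4
tool_pos: [0.3955, -0.3404, 0.1677]
tcp_rot: [3.006, -0.114, 0.804]
wrist_force: [0.2, -0.7, 0.4]
width: 0.644
grip_force: 0.0
14.5 [ 0.3965 -0.3425  0.17  ] [[0.862, -0.079, 0.5], [-0.062, -0.997, -0.05], [0.503, 0.013, -0.864]] [-1.06 -0.24  2.27  0.57  0.87  0.26] [ 0.1 -0.1  0.1] 0.6457510267324194 0.0
turn/row [ 0.001 -0.     0.   ] total mm [144. 509.  97.] deg 0.8
[[0.7, -2.6, -0.2, 0.001, -0.0, 0.0], [0.7, -2.6, -0.2, 0.001, -0.0, 0.0], [0.7, -2.6, -0.2, 0.001, -0.0, 0.0], [0.7, -2.5, -0.1, 0.001, -0.0, 0.0], [0.7, -2.6, -0.2, 0.001, -0.0, 0.0], [0.7, -2.6, -0.2, 0.001, -0.0, 0.0], [0.7, -2.6, -0.1, 0.001, -0.0, 0.0], [0.7, -2.6, -0.2, 0.001, -0.0, 0.0], [0.8, -2.6, -0.2, 0.001, -0.0, 0.0], [0.7, -2.6, -0.1, 0.001, -0.0, 0.0], [0.7, -2.6, -0.2, 0.001, -0.0, 0.0], [0.7, -2.6, -0.2, 0.001, -0.0, 0.0], [0.7, -2.5, -0.1, 0.001, -0.0, 0.0], [0.7, -2.6, -0.2, 0.001, -0.0, 0.0], [0.7, -2.6, -0.1, 0.001, -0.0, 0.0], [0.7, -2.6, -0.2, 0.001, -0.0, 0.0], [0.7, -2.6, -0.1, 0.001, -0.0, 0.0], [0.7, -2.6, -0.2, 0.001, -0.0, 0.0], [0.7, -2.6, -0.1, 0.001, -0.0, 0.0], [0.7, -2.6, -0.1, 0.001, -0.0, 0.0]] err mm [ 0.   0.3 -0.4]
```

View pics/5.png

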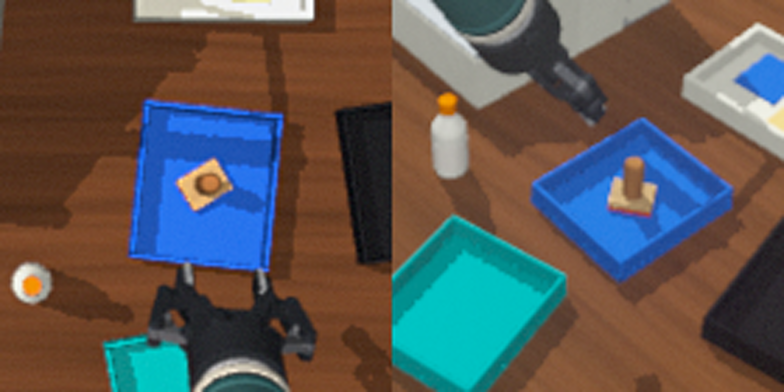

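The stamp stands upright near the tray's centre: top crop (205,184), side crop (633,185). Now back to the guard handle.

```bash
python3 -m crank '[[[1,0,-0.8,0,0,0],[1,-1,-1,0,0,0],[1,-2,-1,0,0,0],[1,-2.5,-0.4,0,0,0],[0.7,-2.7,0,0,0,0],[0.7,-2.7,0,0,0,0],[0.7,-2.7,0,0,0,0],[0.7,-2.7,0,0,0,0]]]'
python3 -m crank '[[[0.6,-2.7,0,0,0,0],[0.6,-2.7,0,0,0,0],[0.6,-2.7,0,0,0,0],[0.6,-2.7,0,0,0,0],[0.6,-2.7,0,0,0,0],[0.6,-2.7,0,0,0,0],[0.6,-2.7,0,0,0,0],[0.6,-2.7,0,0,0,0]]]'
python3 -m crank '[[[0.6,-2.7,0,0,0,0],[0.6,-2.7,0,0,0,0],[0.6,-2.7,0,0,0,0],[0.6,-2.5,0,0,0,0],[0.2,-1.5,0,0,0,0],[0,-0.5,0,0,0,0],[0,0,0,0,0,0],[0,0,0,0,0,0]]]'
python3 - <<'E'
from h import *
R=tilt(EY);z=R.as_matrix()[:,2];tool();plan(w(-.032,.085,.18)+.014*z,R,7)
E
```

```text
time: 15.17
tool_pos: [0.4515, -0.1791, 0.2252]
tcp_rot: [3.009, -0.115, 0.803]
wrist_force: [0.1, 1.2, -0.0]
width: 0.644
grip_force: 0.0
time: 15.83
tool_pos: [0.5096, 0.0335, 0.248]
tcp_rot: [3.009, -0.113, 0.804]
wrist_force: [0.5, -0.5, -0.6]
width: 0.646
grip_force: 0.0
time: 16.5
tool_pos: [0.5414, 0.1554, 0.2597]
tcp_rot: [3.008, -0.112, 0.801]
wrist_force: [0.4, -0.8, 1.1]
width: 0.646
grip_force: 0.0
16.5 [0.5414 0.1554 0.2597] [[0.865, -0.076, 0.496], [-0.063, -0.997, -0.044], [0.498, 0.007, -0.867]] [ 0.39 -0.3   2.15 -0.31  0.85  2.19] [ 0.4 -0.8  1.1] 0.64580229306948 0.0
turn/row [0.001 0.    0.   ] total mm [ 56.   7. -92.] deg 0.4
[[0.0, -0.2, 1.5, 0.001, 0.0, 0.0], [0.1, -0.1, 1.6, 0.001, 0.0, 0.0], [-0.0, -0.2, 1.5, 0.001, 0.0, 0.0], [0.0, -0.1, 1.5, 0.001, 0.0, 0.0], [0.1, -0.2, 1.5, 0.001, 0.0, 0.0], [-0.0, -0.2, 1.6, 0.001, 0.0, 0.0], [0.0, -0.1, 1.5, 0.001, 0.0, 0.0]] err mm [-0.3 -0.1 -0. ]
```

```bash
python3 -m crank '[[[0,-0.5,1,0,0,0],[0.1,-0.6,1.5,0,0,0],[0,0,2,0,0,0],[0,0,2,0,0,0],[0.1,0,2,0,0,0],[0,0,1.5,0,0,0],[0,0,0.7,0,0,0],[0,0,0,0,0,0]]]'
python3 -m crank '[[[0,0,0,0,0,0],[0,0,0,0,0,0],[0,0,0,0,0,0],[0,0,0,0,0,0],[0,0.5,0,0,0,0],[0,1,0,0,0,0],[0,1.5,0,0,0,0],[0,1.5,0,0,0,0]]]' 2.2 20
python3 -m crank '[[[0,1.5,0,0,0,0],[0,1.5,0,0,0,0],[0,1.5,0,0,0,0],[0,1.5,0,0,0,0],[0,1.5,0,0,0,0],[0,1.5,0,0,0,0],[0,1.5,0,0,0,0],[0,1.5,0,0,0,0]]]'
python3 - <<'E'
from h import *
s=read_state();print(s["wrist_force"],np.linalg.inv(T)@[*s["tool_pos"],1])
E
```

```text
time: 17.17
tool_pos: [0.5969, 0.1602, 0.166]
tcp_rot: [3.008, -0.116, 0.797]
wrist_force: [-0.8, -0.7, -1.1]
width: 0.649
grip_force: 0.0
time: 17.83
tool_pos: [0.595, 0.1178, 0.1704]
tcp_rot: [3.01, -0.112, 0.808]
wrist_force: [2.3, 3.4, -2.4]
width: 0.257
grip_force: 1.5
time: 18.5
tool_pos: [0.5854, -0.0027, 0.1707]
tcp_rot: [3.009, -0.113, 0.807]
wrist_force: [1.7, 2.9, -1.3]
width: 0.257
grip_force: 1.5
[ 1.6645436   2.87364918 -1.30883821] [-0.02439221 -0.08014275  0.17073883  1.        ]
```

```bash
python3 -m crank '[[[0,0.8,0,0,0,0],[0,0.5,0,0,0,0],[0,0.3,0,0,0,0],[0,0.2,0,0,0,0],[0,0.1,0,0,0,0],[0,0,0,0,0,0]]]'
python3 -m crank '[[[0,0.1,0,0,0,0],[0,0.1,0,0,0,0],[0,0,0,0,0,0]]]'
```

```text
time: 19.0
tool_pos: [0.5838, -0.0214, 0.1704]
tcp_rot: [3.008, -0.113, 0.805]
wrist_force: [1.1, -0.1, -0.2]
width: 0.261
grip_force: 0.1
time: 19.25
tool_pos: [0.5837, -0.023, 0.1703]
tcp_rot: [3.009, -0.113, 0.805]
wrist_force: [-0.2, 4.6, 1.8]
width: 0.26
grip_force: 1.9
```

```bash
python3 -m crank '[[[0,0.2,0,0,0,0],[0,0.1,0,0,0,0],[0,0,0,0,0,0]]]'
python3 -m crank '[[[0,0.1,0,0,0,0],[0,0.1,0,0,0,0],[0,0,0,0,0,0]]]'
```

```text
time: 19.5
tool_pos: [0.5837, -0.0233, 0.1703]
tcp_rot: [3.014, -0.115, 0.806]
wrist_force: [1.7, 17.0, 0.6]
width: 0.264
grip_force: 8.4
time: 19.75
tool_pos: [0.5836, -0.0236, 0.1703]
tcp_rot: [3.016, -0.116, 0.807]
wrist_force: [2.4, 25.9, 0.9]
width: 0.256
grip_force: 12.5
```

The guard is hard against its shut stop (26 N). Relax, centre, open and withdraw.

```bash
python3 -m crank '[[[0,-0.5,0,0,0,0],[0,-0.4,0,0,0,0],[0,0,0,0,0,0],[0,0,0,0,0,0]]]'
python3 -m crank '[[[0,0,0,0,0,0],[0,0,0,0,0,0],[0,0,0,0,0,0],[0,0,0,0,0,0]]]' 5
python3 -m crank '[[[0,0,-1,0,0,0],[0,0,-2,0,0,0],[0,0,-2.5,0,0,0],[0,0,-2.5,0,0,0],[0,0,-2,0,0,0],[0,0,-1,0,0,0],[0,0,0,0,0,0],[0,0,0,0,0,0]]]'
python3 - <<'E'
from h import *
tool();im=read_camera("top");cv2.imwrite("pics/6.png",cv2.resize(im[60:290,85:460],None,fx=2.1,fy=2.1,interpolation=cv2.INTER_CUBIC))
E
```

```text
time: 20.08
tool_pos: [0.5837, -0.0197, 0.1698]
tcp_rot: [3.008, -0.113, 0.803]
wrist_force: [-0.2, 0.4, -0.5]
width: 0.262
grip_force: 0.0
time: 20.42
tool_pos: [0.5839, -0.0199, 0.1701]
tcp_rot: [3.008, -0.115, 0.804]
wrist_force: [-0.1, -0.1, 0.5]
width: 0.586
grip_force: 0.0
time: 21.08
tool_pos: [0.5293, -0.0148, 0.2661]
tcp_rot: [3.008, -0.114, 0.806]
wrist_force: [-0.5, 0.6, 1.2]
width: 0.584
grip_force: 0.0
21.0833 [ 0.5293 -0.0148  0.2661] [[0.863, -0.077, 0.499], [-0.064, -0.997, -0.043], [0.5, 0.006, -0.866]] [-0.07 -0.42  2.22 -0.01  0.82  1.58] [-0.5  0.6  1.2] 0.5837284712889768 0.0
```

View pics/6.png

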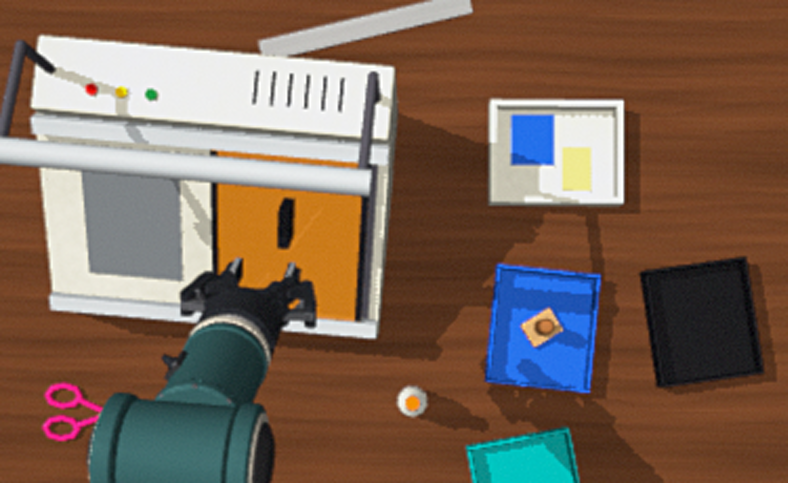

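The guard is shut: amber spans the opening and the fin is at (286,222). The stamp is upright in the blue tray at (543,327), glue, scissors and frame look undisturbed, and the gripper is clear.

```bash
python3 -c "
from workcell import *
print(finish_job())"
```

```text
the job is handed in; nothing more can be done
None
```

The job is handed in: the guard was opened to its stop and shut again to its stop, the stamp stands upright near the centre of the blue tray, and the glue, scissors and frame look unmoved in the last picture; no verdict was returned.

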